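# Seat the stop pin by feel and bring the reference block up to it

## Robot

A 6-joint arm with a two-finger parallel gripper is mounted at the origin on a cart in front of the work surface, level with it; the furniture and walls round the work are solid. World frame = base frame: x ahead of the robot, y to its left, z up, the work surface at z = 0. Lengths are in m, angles in rad, forces in N, time in s.
With the tool pointing down it reaches from about 0.225 to 0.875 m from the base axis. Payload 3.4 kg.
Tool frame: the origin (TCP) lies between the finger pads; the fingertips stand 25 mm ahead of it and the grasp point (between the pads) lies 6 mm ahead of it (manip.tips_ahead is the distance from the TCP to the fingertips, in m); z points along the fingers, x is the direction in which the jaws open and shut, and the axes are right-handed (so a half turn about z gives the same grasp; the last joint's range is limited). The gripper opens to 85 mm and grips with 20 to 120 N. Pads are 22 mm wide; open, the fingers measure 114 mm over their backs; the gripper's body (76 mm by 85 mm) begins 54 mm behind the grasp point. The pads swing forward as they close: fully open they stand 13 mm farther back than shut.
Start: joints at [-1.431, 0.276, 1.505, -0, 1.361, -0.121], TCP at [0.148, -0.556, 0.256] pointing down, gripper open.
Joint ranges: [-2.89, 2.89], [-0.75, 2.08], [0.22, 2.7], [-1.18, 4.32], [0.11, 2.71], [-2.7, 2.7]. Speed limits (rad/s): [2.57, 2.57, 3.14, 3.14, 3.14, 3.14].

## Interface

Orientations are given as a unit quaternion [w, x, y, z].
In Python, from rig import manip gives the robot as it stands. The module is installed in compiled form; this text tells all that it offers.
- The arm moves only by the tool send_rows, never from a script. Its argument "plan" is a list of rows, each an object with "linear": the shift along the tool's x, y, z in m, a list of three; "delta_rot": the turn, a rotation vector about the tool's x, y, z in degrees, a list of three; "fingers": the finger opening in m, from 0 to 0.0854. A call has 1 to 12 rows; each row shifts and turns the pose as measured when the row begins, along the tool's axes as they then stand; what a row does not reach is not made up. A row lasts 1/12 s, in which the tool goes at most 41.7 mm and 7.16 degrees, less where a joint would pass 70% of its speed; a pose out of reach is approached as far as the arm can. A call with a gripper value outside its range is refused whole. The fingers move at their own pace and stop on an object; "force" is the grip in N (left out, the last holds). Time passes only in rows, so rows that do not move let the fingers close. It gives the time, the measured TCP pose, the force and the opening at its end, in the units of the state.
- manip.get_state(): the state, without advancing time (a new reading comes with each control period).
- manip.get_image(name): name is "side" or "top" or "wrist"; returns the picture (420x560x3 uint8, red, green, blue); there is no depth.
- manip.camera_info(name): a dict with "K" (3x3 intrinsics, pixels), "rvec" (rotation vector, rad) and "tvec" (3), from world to camera coordinates, as OpenCV has them. Camera axes: x right, y down, z forward; pixel columns grow to the right and rows downward; lengths in m; the calibration is good to about 2 mm. A picture is of the moment at which its call begins: read the wrist's pose just before it. camera_info takes no time and is no camera call; for the wrist camera it gives the pose at the moment of the call.
- manip.sign_off(): hands the job in, once; it reports no verdict.
Trained networks look in the newest picture that a camera, given by its name, has taken for a name from the list of things; names that differ only in an ending like _2 or _b are one class to them, and where a whole thing is asked for, a point or a joint stands for the part that bears it (a point fixed in the world has none). Each returns a list of dicts, best first, with "p" (0 to 1); they miss things now and then, are a little off and sometimes report something else, mostly with a low value. They report only what shows in the picture. A call takes as long as a camera call.
- manip.find_in(thing, camera): "extent" ([left, top, right, bottom] in pixels, round what is visible of it).
- manip.masks_of(thing, camera): "pixels" (420x560 bool, what is visible of it) and "extent" ([left, top, right, bottom] in pixels, round what is visible of it).
The state is a dict: "clock": time; "qpos": joint angles; "qd": joint speeds; "effort": joint torques, N m; "position": TCP position; "ee_rot": TCP orientation; "contact_force": force on the tool from outside, world axes, zero at the start; "moment": the same for the moment, N m; "width": finger opening in m.
Only numpy, scipy, OpenCV 4.12 (cv2) and the standard library are available. Lean on these libraries where they do the work, as an engineer would, in place of code of your own. Each camera call takes 0.05 s, during which the arm holds its last target. There are 200 camera calls.

## Task

Set up the reference block in the locating jig: take the stop pin with the knurled cylindrical head out of its wooden block, feel with its tip along the groove of the jig for the hole in the slide underneath, and press the pin fully home there. Then slide the reference block along the guide rails until it rests against the pin, and let go of everything. Use a light hand throughout (25 N would bruise the slide, the pin or the block), keep the block flat on the jig, and leave the ball-headed pin, the loupe and the two round specimens where they are.

Things in the scene. Friction and masses are not known exactly. Their poses are not given: they have to be found in the camera images.
- jig: Locating jig, fixed: aluminium and bright steel slideway 230 mm long (x -120 to +110 mm), 78 mm wide (feet 112 mm). Origin on the table under it, x along it, z up; the reference block lies at the -x end and slides to +x. Flat top face at z = 32 mm. Two guide rails along it, 4 mm high, 37.5 mm apart, either side of the centre line y = 0.
- groove_mid (a point): Middle of the straight groove in the jig's top face, level with that face, on the centre line; axes as the jig's. The groove is 10 mm wide, 6 mm deep, and reaches 40.5 mm to either side along x, ends closed. Its floor is a dark steel slide, clamped at an unknown setting, with one unmarked blind hole: 9.2 mm wide, 17 mm deep, on the centre line, anywhere within 22.5 mm of here along x.
- pin_head (a point): Centre of the stop pin's head: dark knurled cylinder, 16 mm in diameter, 24 mm high, on a steel shank 8 mm in diameter and 44 mm long with chamfered tip. z points up along the pin; tip 56 mm below this point. It stands in a hole of the wooden block, tip 4 mm above the table. This point is 82 mm above the table with the tip on the groove's floor, 65 mm when fully home. 45 g.
- pin_shank (a point): Point on the stop pin's axis 28 mm above its tip, which is level with the middle of the reference block when the pin is home.
- pin_block: Wooden storage block for pins, fixed, 30 x 100 x 26 mm, origin at the centre of its underside, y along its length. Three round holes, 9.2 mm in diameter and 22 mm deep, in a row along y at -32, 0 and +32 mm; one end hole holds the stop pin, the other the ball-headed pin, the middle one is empty.
- ball_pin_head (a point): Centre of the black ball (20 mm in diameter) on top of the other pin, which is not wanted; it stands in the storage block and stays there.
- block_mid (a point): Centre of the reference block: a flat grey steel block, 35 x 60 x 10 mm, 140 g, lying on the jig's top face between the guide rails with its long side (its own y axis) along the jig; its top is 10 mm above that face, 6 mm above the rails. It slides freely along the rails.
- block_face (a point): Middle of the reference block's end face that looks towards the groove and comes to rest against the pin (30 mm from the block's centre, along the block's y axis).
- loupe: Black loupe, 36 mm in diameter and 36 mm high, stands on the table near the jig; origin under its centre. To be left alone.
- specimen_a: Black round specimen, 30 mm in diameter, 18 mm high, on the table; origin under its centre. To be left alone.
- specimen_b: Another such specimen, 30 mm in diameter, 18 mm high, on the table. To be left alone.

How it is judged:
On the way, in this order (a step that is already met when the one before it is completed fails the run):
1. the stop pin is fully home in the hole of the slide, upright (z of pin_head in the frame of jig below 0.067 m and horizontal distance between pin_shank and groove_mid below 0.035 m and angle between pin_head's own z axis and vertical below 0.15 rad), for 0.2 s.
2. the reference block rests against the pin (horizontal distance between block_face and pin_shank below 0.0068 m and z of block_mid in the frame of jig below 0.0395 m and angle between block_mid's own z axis and vertical below 0.06 rad), for 0.2 s.
At the end, for the whole second after the job is handed in: The pin is fully home in the hole (head centre under 67 mm above the table, within 0.15 rad of upright); the reference block lies flat on the jig, its end face within about 2.5 mm of the pin; both released and at rest (all of step 1 and all of step 2 and linear speed of each of ref_block, stop_pin below 0.02 m/s); the robot touches nothing.
It fails at once if the stop pin is pressed against the jig or its slide with more than 25 N (contact force between stop_pin and jig above 25 N).
It fails at once if the reference block is pressed against the pin with more than 25 N (contact force between ref_block and stop_pin above 25 N).
It fails at once if the reference block is lifted off the jig (z of block_mid in the frame of jig above 0.046 m).
It fails at once if the ball-headed pin is displaced by more than 15 mm (distance of ball_pin_head from where it was at the start of the episode above 0.015 m).
It fails at once if the loupe or a specimen is displaced by more than 15 mm (distance of any of loupe, specimen_a, specimen_b from where it was at the start of the episode above 0.015 m).
It also fails if it takes over 72 s, if anything falls off the work surface, if the arm or the gripper's body presses on something with over 40 N, if the wrist force passes 120 N, or if a joint passes its speed limit or range.

## Working session

There is one attempt and no reset: what is moved stays moved. The work goes in short steps, Python scripts to look and compute and a tool call to move; the robot and the scene stay as the last step left them, time stands still between calls to the robot, and variables do not carry over. Pictures are saved under pics/ and viewed, about 8 in all and at most 12, crops included, and the job is handed in when it is done.

Besides the shell and the picture viewer there is one more tool, called after ">>>" in YAML: its name, and indented under it one key for each argument. send_rows: Moves the arm, as the interface text tells. Its arguments: {"type":"object","properties":{"plan":{"type":"array","items":{"type":"object","properties":{"linear":{"type":"array","items":{"type":"number"}},"delta_rot":{"type":"array","items":{"type":"number"}},"fingers":{"type":"number"}}}},"force":{"type":"number"}},"required":["plan"]}

```bash
mkdir -p pics; cat > h.py <<'E'
from rig import manip
import numpy as np, cv2
from scipy.spatial.transform import Rotation as R
def cam(n):
    i=manip.camera_info(n); return np.array(i["K"]),cv2.Rodrigues(np.array(i["rvec"]))[0],np.array(i["tvec"]).ravel()
def px2w(n,uv,z):
    K,r,t=cam(n); d=r.T@np.linalg.inv(K)@np.array([uv[0],uv[1],1.]); c=-r.T@t
    return c+d*(z-c[2])/d[2]
def w2px(n,p):
    K,r,t=cam(n); q=K@(r@np.array(p)+t); return q[:2]/q[2]
def rot():
    w,x,y,z=manip.get_state()["ee_rot"]; return R.from_quat([x,y,z,w])
def save(n,f):
    im=manip.get_image(n); cv2.imwrite("pics/"+f,im[:,:,::-1]); return im
E
python3 - <<'E'
from h import *
a=save("top","t0.png");b=save("side","s0.png")
cv2.imwrite("pics/a.png",np.vstack([a,b])[:,:,::-1]) if 0 else None
print(manip.get_state()); print(manip.tips_ahead)
for c in("top","side"):
    K,r,t=cam(c);print(c,-r.T@t,K[0,0])
    for n in["jig","pin_head","pin_block","ball_pin_head","block_mid","loupe","specimen_a"]:
        print(n,[(np.round(d["extent"]).tolist(),round(d["p"],2)) for d in manip.find_in(n,c)[:3]])
E
```

```text
{'clock': 0.1, 'qpos': array([-1.43100906e+00,  2.76546839e-01,  1.50602829e+00, -2.13159036e-05,
        1.36070296e+00, -1.21048044e-01]), 'qd': array([ 0.00014473, -0.00370561, -0.00082489, -0.000868  , -0.0005059 ,
        0.00045366]), 'effort': array([ 1.03498060e-03, -4.17702019e+01, -2.46404582e+01, -1.93230167e-04,
        5.77181345e-03,  1.98236776e-06]), 'position': array([ 0.14818488, -0.55512201,  0.25550891]), 'ee_rot': array([-5.82845875e-04,  7.93060880e-01, -6.09141798e-01, -6.08750183e-04]), 'contact_force': array([-0.17618885, -0.07281616, -0.61162092]), 'moment': array([ 0.01523482, -0.02696387,  0.02133046]), 'width': 0.08531980160087557}
0.025
top [0.29528839 0.08582452 0.89060013] 396.93559818754665
jig [([290.0, 162.0, 390.0, 212.0], 0.56)]
pin_head [([197.0, 229.0, 208.0, 238.0], 0.48)]
pin_block [([196.0, 201.0, 215.0, 246.0], 0.82)]
ball_pin_head [([196.0, 200.0, 208.0, 208.0], 0.6)]
block_mid [([355.0, 173.0, 382.0, 195.0], 0.68), ([292.0, 159.0, 390.0, 212.0], 0.49)]
loupe [([262.0, 250.0, 278.0, 270.0], 0.77)]
specimen_a [([330.0, 252.0, 346.0, 267.0], 0.63), ([352.0, 251.0, 367.0, 259.0], 0.43)]
side [0.50984366 0.75112372 0.60558141] 534.113776106121
jig []
pin_head [([320.0, 292.0, 332.0, 321.0], 0.69)]
pin_block [([269.0, 307.0, 343.0, 346.0], 0.69)]
ball_pin_head [([275.0, 304.0, 292.0, 326.0], 0.76)]
block_mid [([234.0, 160.0, 257.0, 186.0], 0.72)]
loupe [([338.0, 243.0, 360.0, 269.0], 0.56)]
specimen_a [([324.0, 197.0, 343.0, 210.0], 0.81), ([316.0, 179.0, 336.0, 196.0], 0.59)]
```

```bash
python3 - <<'E'
import cv2,numpy as np
a=cv2.imread("pics/t0.png")[140:290,170:410];b=cv2.imread("pics/s0.png")[140:365,200:400]
cv2.imwrite("pics/c0.png",cv2.resize(a,None,fx=3.2,fy=3.2,interpolation=2))
cv2.imwrite("pics/c1.png",cv2.resize(b,None,fx=2.6,fy=2.6,interpolation=2))
from h import *
print("pin",px2w("top",(202.5,233.5),.09),px2w("side",(326,306),.082))
print("ball",px2w("top",(202,204),.09),px2w("side",(283.5,314),.08))
print("blk",px2w("top",(205.5,223.5),.02))
print("ref",px2w("top",(368.5,184),.042),px2w("side",(245,172),.04))
print("jig",px2w("top",(340,187),.03))
print("loupe",px2w("top",(270,260),.02),px2w("side",(349,256),.018))
for q in((338,259.5),(359.5,255)):print("spec",px2w("top",q,.01))
E
```

```text
pin [0.41118825 0.23402808 0.09      ] [0.42409624 0.2721608  0.082     ]
ball [0.47235547 0.23693333 0.09      ] [0.4803951  0.28133496 0.08      ]
blk [0.44362192 0.24106719 0.02      ]
ref [ 0.52712957 -0.12084151  0.042     ] [ 0.53137549 -0.11988999  0.04      ]
jig [ 0.52359211 -0.05902027  0.03      ]
loupe [0.36210094 0.09853324 0.02      ] [0.36280643 0.10683888 0.018     ]
spec [ 0.3628749  -0.05207838  0.01      ]
spec [ 0.37250769 -0.10045901  0.01      ]
```

View pics/c0.png

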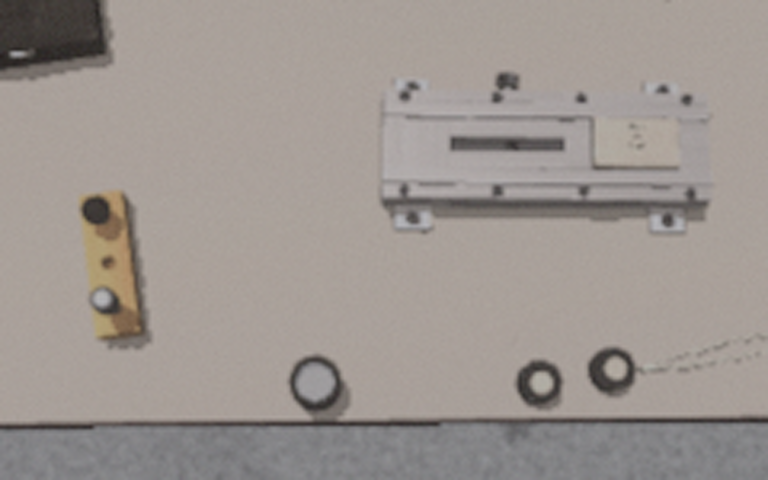

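View pics/c1.png

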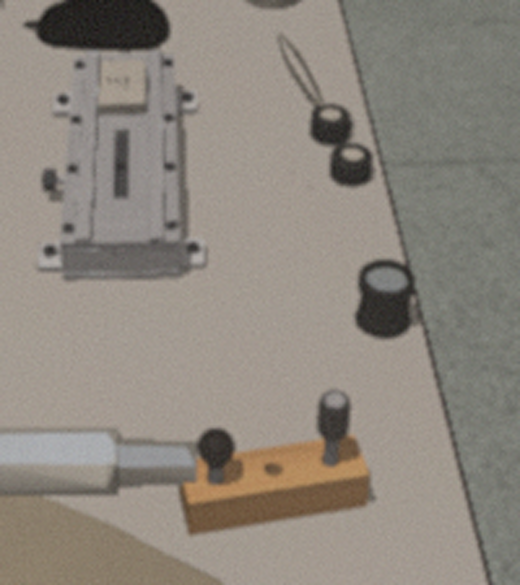

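```bash
python3 - <<'E'
import cv2,numpy as np
a=cv2.imread("pics/t0.png");b=cv2.imread("pics/s0.png")
cv2.imwrite("pics/c2.png",np.hstack([cv2.resize(a,(400,300)),cv2.resize(b,(400,300))]))
from h import *
def c(u,v): return (170+u/3.2,140+v/3.2)
P=lambda n,u,v,z:print(n,np.round(px2w("top",c(u,v),z),4))
P("pin",104,299,.072);P("ball",96,210,.072)
P("mid hole",107.5,262,.026)
P("groove ends",450,143,.03);P("groove",565,143.5,.03)
P("ref",637,142,.042)
P("jigTL",383,92,.032);P("jigTR",709,98,.032);P("jigBL",383,202,.032);P("jigBR",708,206,.03)
for n in ("pin_head","ball_pin_head","pin_block","block_mid"):
  m=manip.masks_of(n,"top")
  if m: 
    y,x=np.nonzero(m[0]["pixels"]); rect=cv2.minAreaRect(np.c_[x,y].astype(np.float32)); print(n,m[0]["p"],rect,px2w("top",rect[0],{"pin_head":.066,"ball_pin_head":.065,"pin_block":.026,"block_mid":.042}[n]))
print("pin side",px2w("side",(326,306),.06),px2w("side",(328.3,294),.072))
E
```

```text
pin [0.4139 0.2374 0.072 ]
ball [0.4729 0.2444 0.072 ]
mid hole [0.4462 0.2443 0.026 ]
groove ends [0.5291 0.007  0.03  ]
groove [ 0.5286 -0.074   0.03  ]
ref [ 0.5263 -0.1221  0.042 ]
jigTL [0.5658 0.0537 0.032 ]
jigTR [ 0.5611 -0.1774  0.032 ]
jigBL [0.4865 0.0546 0.032 ]
jigBR [ 0.4832 -0.1726  0.03  ]
pin_head 0.71 ((360.7500305175781, 254.75003051757812), (12.020814895629883, 12.727922439575195), 45.0) [ 0.3680992  -0.09125544  0.066     ]
ball_pin_head 0.44 ((200.0, 205.0), (8.0, 8.0), 90.0) [0.47573266 0.2457975  0.065     ]
pin_block 0.62 ((204.69454956054688, 222.15357971191406), (46.15229415893555, 16.883560180664062), 83.2901611328125) [0.44561146 0.24184841 0.026     ]
block_mid 0.86 ((368.0, 184.0), (16.0, 26.0), 90.0) [ 0.52713221 -0.1197237   0.042     ]
pin side [0.42049328 0.2520356  0.06      ] [0.416637   0.24132017 0.072     ]
```

View pics/c2.png

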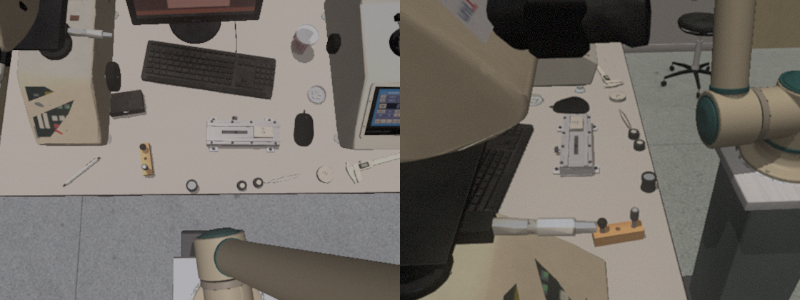

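```bash
cat >> h.py <<'E'
def go(p,jaw=None):
    """tool-frame shift to world TCP p; rotation vector (deg) to tool down with jaw (x axis) at azimuth jaw (deg), mod 180"""
    s=manip.get_state(); r=rot(); d=np.array(p)-s["position"]
    out=[]
    if jaw is not None:
        for a in (jaw,jaw+180):
            x=np.array([np.cos(np.radians(a)),np.sin(np.radians(a)),0]); z=np.array([0,0,-1.]); T=R.from_matrix(np.c_[x,np.cross(z,x),z])
            out.append((r.inv()*T).as_rotvec(degrees=True).round(1).tolist())
    print("pos",s["position"].round(4),"q6",s["qpos"].round(2)[5],"t",round(s["clock"],2),"F",s["contact_force"].round(1),"w",round(s["width"],4))
    print("world d",d.round(4),"tool d",r.inv().apply(d).round(4).tolist(),"rot",out)
E
python3 - <<'E'
from h import *
print(rot().as_matrix().round(3)); go([.395,.237,.22],90)
for z in (0,.1,.2,.3,.4): print(z,px2w("top",(150,199),z).round(3),px2w("top",(154,46),z).round(3),"side bar",px2w("side",(275,317),z).round(3), "R",px2w("top",(457,212),z).round(3))
K,r,t=cam("wrist");print("wristcam in tool",rot().inv().apply(-r.T@t-manip.get_state()["position"]),(rot().inv().as_matrix()@r.T).round(2),K[0,0])
E
```

```text
[[ 0.258 -0.966  0.   ]
 [-0.966 -0.258 -0.   ]
 [ 0.     0.    -1.   ]]
pos [ 0.1482 -0.5556  0.2563] q6 -0.12 t 1.0 F [ 0.4 -0.3 -0.1] w 0.0853
world d [ 0.2468  0.7926 -0.0363] tool d [-0.7022, -0.4428, 0.0362] rot [[0.0, -0.0, -165.1], [-0.0, -0.0, 14.9]]
0 [0.504 0.372 0.   ] [0.892 0.384 0.   ] side bar [0.489 0.215 0.   ] R [ 0.471 -0.334  0.   ]
0.1 [0.481 0.34  0.1  ] [0.825 0.351 0.1  ] side bar [0.492 0.304 0.1  ] R [ 0.451 -0.287  0.1  ]
0.2 [0.457 0.308 0.2  ] [0.758 0.317 0.2  ] side bar [0.496 0.392 0.2  ] R [ 0.432 -0.24   0.2  ]
0.3 [0.434 0.276 0.3  ] [0.691 0.284 0.3  ] side bar [0.499 0.481 0.3  ] R [ 0.412 -0.192  0.3  ]
0.4 [0.41  0.244 0.4  ] [0.624 0.25  0.4  ] side bar [0.503 0.569 0.4  ] R [ 0.392 -0.145  0.4  ]
wristcam in tool [-0.00064011 -0.08406374 -0.11769448] [[ 1.   -0.   -0.  ]
 [ 0.    0.95  0.32]
 [ 0.   -0.32  0.95]] 309.25367052850913
```

```bash
python3 - <<'E'
from h import *
for a,b in (((150,199),(287,367)),((154,46),(275,317))):
    P=[]; 
    for n in("top","side"):
        K,r,t=cam(n);P.append(K@np.c_[r,t])
    X=cv2.triangulatePoints(P[0],P[1],np.float64(a).reshape(2,1),np.float64(b).reshape(2,1));X=(X[:3]/X[3]).ravel();print(X,w2px("top",X),w2px("side",X))
E
```

```text
[0.48328363 0.35217444 0.06635221] [149.31899093 201.55192705] [284.52001122 366.39324886]
[0.57307348 0.37402591 0.25673426] [103.78011822 124.42450204] [192.74540072 265.37542284]
```

>>> send_rows:
  plan:
    - {"linear":[-0.035,-0.022,0.0],"delta_rot":[0,0,0],"fingers":0.0854}
    - {"linear":[-0.035,-0.022,0.0],"delta_rot":[0,0,0],"fingers":0.0854}
    - {"linear":[-0.035,-0.022,0.0],"delta_rot":[0,0,0],"fingers":0.0854}
    - {"linear":[-0.035,-0.022,0.0],"delta_rot":[0,0,0],"fingers":0.0854}
    - {"linear":[-0.035,-0.022,0.0],"delta_rot":[0,0,0],"fingers":0.0854}
    - {"linear":[-0.035,-0.022,0.0],"delta_rot":[0,0,0],"fingers":0.0854}
    - {"linear":[-0.035,-0.022,0.0],"delta_rot":[0,0,0],"fingers":0.0854}
    - {"linear":[-0.035,-0.022,0.0],"delta_rot":[0,0,0],"fingers":0.0854}
    - {"linear":[-0.035,-0.022,0.0],"delta_rot":[0,0,0],"fingers":0.0854}
    - {"linear":[-0.035,-0.022,0.0],"delta_rot":[0,0,0],"fingers":0.0854}

```text
clock: 1.83
position: [0.2705, -0.1632, 0.2524]
ee_rot: [0.002, 0.788, -0.616, 0.004]
contact_force: [2.0, 0.9, 0.2]
width: 0.0852
```

>>> send_rows:
  plan:
    - {"linear":[-0.035,-0.022,0.0],"delta_rot":[0,0,0],"fingers":0.0854}
    - {"linear":[-0.035,-0.022,0.0],"delta_rot":[0,0,0],"fingers":0.0854}
    - {"linear":[-0.035,-0.022,0.0],"delta_rot":[0,0,0],"fingers":0.0854}
    - {"linear":[-0.035,-0.022,0.0],"delta_rot":[0,0,0],"fingers":0.0854}
    - {"linear":[-0.035,-0.022,0.0],"delta_rot":[0,0,0],"fingers":0.0854}
    - {"linear":[-0.035,-0.022,0.0],"delta_rot":[0,0,0],"fingers":0.0854}
    - {"linear":[-0.035,-0.022,0.0],"delta_rot":[0,0,0],"fingers":0.0854}
    - {"linear":[-0.035,-0.022,0.0],"delta_rot":[0,0,0],"fingers":0.0854}
    - {"linear":[-0.035,-0.022,0.0],"delta_rot":[0,0,0],"fingers":0.0854}
    - {"linear":[-0.03,-0.02,0.0],"delta_rot":[0,0,0],"fingers":0.0854}

```text
clock: 2.67
position: [0.3947, 0.232, 0.2545]
ee_rot: [-0.002, 0.788, -0.615, 0.011]
contact_force: [0.9, -1.0, -0.0]
width: 0.0854
```

>>> send_rows:
  plan:
    - {"linear":[0,0,0],"delta_rot":[0,0,-7.1],"fingers":0.0854}
    - {"linear":[0,0,0],"delta_rot":[0,0,-7.1],"fingers":0.0854}
    - {"linear":[0,0,0],"delta_rot":[0,0,-7.1],"fingers":0.0854}
    - {"linear":[0,0,0],"delta_rot":[0,0,-7.1],"fingers":0.0854}
    - {"linear":[0,0,0],"delta_rot":[0,0,-7.1],"fingers":0.0854}
    - {"linear":[0,0,0],"delta_rot":[0,0,-7.1],"fingers":0.0854}
    - {"linear":[0,0,0],"delta_rot":[0,0,-7.1],"fingers":0.0854}
    - {"linear":[0,0,0],"delta_rot":[0,0,-7.1],"fingers":0.0854}
    - {"linear":[0,0,0],"delta_rot":[0,0,-7.1],"fingers":0.0854}
    - {"linear":[0,0,0],"delta_rot":[0,0,-7.1],"fingers":0.0854}
    - {"linear":[0,0,0],"delta_rot":[0,0,-7.1],"fingers":0.0854}
    - {"linear":[0,0,0],"delta_rot":[0,0,-7.1],"fingers":0.0854}

```text
clock: 3.67
position: [0.3972, 0.2435, 0.2544]
ee_rot: [0.004, 0.996, 0.09, 0.012]
contact_force: [0.0, -0.5, 0.0]
width: 0.0854
```

>>> send_rows:
  plan:
    - {"linear":[0,0,0],"delta_rot":[0,0,-7.1],"fingers":0.06}
    - {"linear":[0,0,0],"delta_rot":[0,0,-7.1],"fingers":0.06}
    - {"linear":[0,0,0],"delta_rot":[0,0,-7.1],"fingers":0.06}
    - {"linear":[0,0,0],"delta_rot":[0,0,-7.1],"fingers":0.06}
    - {"linear":[0,0,0],"delta_rot":[0,0,-7.1],"fingers":0.06}
    - {"linear":[0,0,0],"delta_rot":[0,0,-7.1],"fingers":0.06}
    - {"linear":[0,0,0],"delta_rot":[0,0,-7.1],"fingers":0.06}
    - {"linear":[0,0,0],"delta_rot":[0,0,-7.1],"fingers":0.06}
    - {"linear":[0,0,0],"delta_rot":[0,0,-7.1],"fingers":0.06}
    - {"linear":[0,0,0],"delta_rot":[0,0,-7.1],"fingers":0.06}
    - {"linear":[0,0,0],"delta_rot":[0,0,-7.1],"fingers":0.06}

```text
clock: 4.58
position: [0.397, 0.2435, 0.2555]
ee_rot: [0.011, 0.713, 0.701, 0.008]
contact_force: [0.3, -0.7, 0.4]
width: 0.0602
```

```bash
python3 - <<'E'
from h import *
im=save("wrist","w0.png")
go([.414,.237,.063+.006],90)
print(w2px("wrist",[.414,.237,.072]))
for n in("pin_head","ball_pin_head","pin_block"):
    for d in manip.masks_of(n,"wrist")[:2]:
        y,x=np.nonzero(d["pixels"]); rc=cv2.minAreaRect(np.c_[x,y].astype(np.float32))
        print(n,round(d["p"],2),np.round(d["extent"]),np.round(rc[0]),np.round(rc[1]),rc[2],px2w("wrist",rc[0],.062))
E
```

```text
pos [0.397  0.2435 0.2555] q6 -1.14 t 4.63 F [ 0.1 -0.1 -0.9] w 0.0603
world d [ 0.017  -0.0065 -0.1865] tool d [-0.0056, 0.0122, 0.1869] rot [[1.5, 0.2, -0.7], [0.4, -2.3, 179.3]]
[274.18345624 196.08634316]
pin_head 0.83 [273. 178. 290. 206.] [279. 192.] [23. 16.] 90.0 [0.41350726 0.24174626 0.062     ]
ball_pin_head 0.82 [281. 231. 296. 251.] [288. 241.] [18. 18.] 45.0 [0.47111786 0.24990814 0.062     ]
pin_block 0.63 [262. 165. 301. 246.] [283. 206.] [81. 26.] 79.50852966308594 [0.42849576 0.2455999  0.062     ]
```

View pics/w0.png

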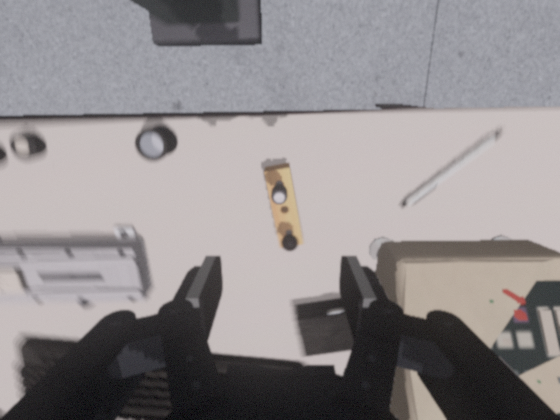

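>>> send_rows:
  plan:
    - {"linear":[0,0,0],"delta_rot":[1.5,0.2,-0.7],"fingers":0.05}
    - {"linear":[-0.001,0.006,0.037],"delta_rot":[0,0,0],"fingers":0.05}
    - {"linear":[-0.001,0.006,0.037],"delta_rot":[0,0,0],"fingers":0.05}
    - {"linear":[-0.001,0.005,0.037],"delta_rot":[0,0,0],"fingers":0.05}
    - {"linear":[0,0,0],"delta_rot":[0,0,0],"fingers":0.05}

```text
clock: 5.2
position: [0.4183, 0.242, 0.1452]
ee_rot: [-0.0, 0.714, 0.7, 0.004]
contact_force: [-0.5, 0.3, 0.1]
width: 0.0501
```

```bash
python3 - <<'E'
from h import *
im=save("wrist","w1.png")
go([.414,.240,.063+.006],90)
print("expect top",w2px("wrist",[.414,.240,.072]),"bottom",w2px("wrist",[.414,.240,.048]))
for n in("pin_head","ball_pin_head"):
    for d in manip.find_in(n,"wrist")[:2]: print(n,round(d["p"],2),np.round(d["extent"]))
cv2.imwrite("pics/w1c.png",cv2.resize(im[120:330,180:390,::-1],None,fx=2.5,fy=2.5))
E
```

```text
pos [0.4198 0.2428 0.1481] q6 -1.17 t 5.25 F [ 0.4 -0.3 -0.2] w 0.0496
world d [-0.0058 -0.0028 -0.0791] tool d [-0.0036, -0.0065, 0.079] rot [[0.6, -0.4, -1.1], [-0.7, -0.9, 178.9]]
expect top [274.02411704 218.19151532] bottom [274.38081501 205.97572317]
pin_head 0.66 [265. 194. 291. 235.]
ball_pin_head 0.69 [281. 265. 304. 297.]
```

View pics/w1c.png

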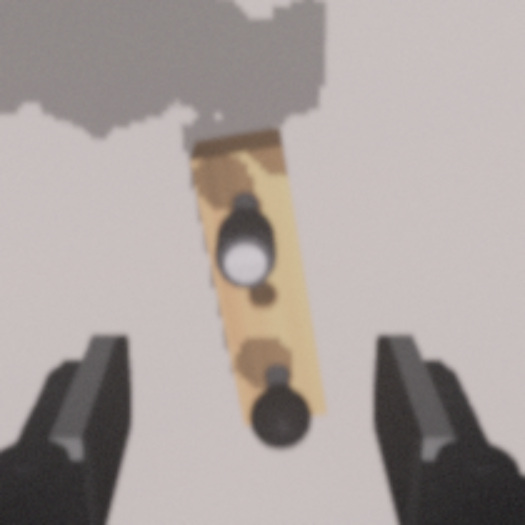

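>>> send_rows:
  plan:
    - {"linear":[0,0,0],"delta_rot":[0.6,-0.4,-1.1],"fingers":0.045}
    - {"linear":[-0.001,-0.003,0.017],"delta_rot":[0,0,0],"fingers":0.045}
    - {"linear":[-0.001,-0.001,0.017],"delta_rot":[0,0,0],"fingers":0.045}
    - {"linear":[0,0,0],"delta_rot":[0,0,0],"fingers":0.045}
    - {"linear":[0,0,0],"delta_rot":[0,0,0],"fingers":0.045}

```text
clock: 5.77
position: [0.4255, 0.246, 0.1288]
ee_rot: [0.005, 0.705, 0.709, 0.013]
contact_force: [1.1, 0.2, -0.1]
width: 0.0453
```

```bash
python3 - <<'E'
from h import *
go([.4165,.2415,.069],90)
K,r,t=cam("wrist")
im=save("wrist","w2.png")
g=cv2.cvtColor(im,cv2.COLOR_RGB2GRAY)
for d in manip.find_in("pin_head","wrist")[:2]:
    e=np.round(d["extent"]).astype(int); print(d["p"],e)
e=np.round(manip.find_in("pin_head","wrist")[0]["extent"]).astype(int)
hsv=cv2.cvtColor(im,cv2.COLOR_RGB2HSV)[e[1]:e[3],e[0]:e[2]]; m=((hsv[...,1]<50)&(hsv[...,2]>130)).astype(np.uint8)
n,l,s,c=cv2.connectedComponentsWithStats(m); k=1+s[1:,4].argmax(); u=c[k]+e[:2]; print("top disc",u,s[k],px2w("wrist",u,.072))
go([.4165,.2415,.069],90)
cv2.imwrite("pics/w2c.png",cv2.resize(im[120:330,180:390,::-1],None,fx=2.,fy=2.))
E
```

```text
pos [0.4255 0.246  0.1288] q6 -1.19 t 5.77 F [ 1.1  0.2 -0.1] w 0.0453
world d [-0.009  -0.0045 -0.0598] tool d [-0.0052, -0.0105, 0.0595] rot [[1.5, -0.7, 0.3], [1.0, 2.3, -179.7]]
0.66 [258 187 286 234]
top disc [269.75806452 223.86290323] [  2  29  19  17 248] [0.41633756 0.24080822 0.072     ]
pos [0.4254 0.2459 0.1286] q6 -1.19 t 5.92 F [0.8 0.9 0.4] w 0.0451
world d [-0.0089 -0.0044 -0.0596] tool d [-0.0051, -0.0105, 0.0593] rot [[1.5, -0.7, 0.2], [1.0, 2.3, -179.7]]
```

View pics/w2c.png

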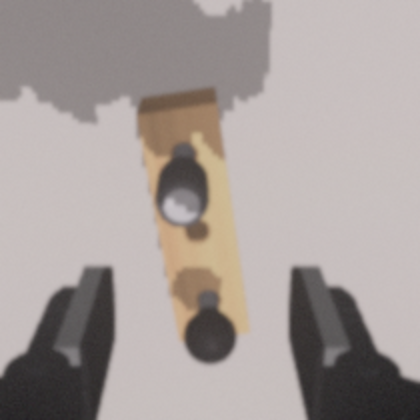

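>>> send_rows:
  plan:
    - {"linear":[-0.003,-0.006,0.01],"delta_rot":[1.5,-0.7,0.2],"fingers":0.045}
    - {"linear":[-0.003,-0.005,0.01],"delta_rot":[0,0,0],"fingers":0.045}
    - {"linear":[0,-0.001,0.01],"delta_rot":[0,0,0],"fingers":0.045}

```text
clock: 6.17
position: [0.416, 0.241, 0.1013]
ee_rot: [0.001, 0.707, 0.707, 0.002]
contact_force: [-0.3, 0.5, -0.2]
width: 0.0448
```

```bash
python3 - <<'E'
from h import *
go([.4163,.2408,.070],90)
E
```

```text
pos [0.416  0.241  0.1013] q6 -1.19 t 6.17 F [-0.3  0.5 -0.2] w 0.0448
world d [ 0.0003 -0.0002 -0.0313] tool d [-0.0002, 0.0002, 0.0313] rot [[0.3, -0.1, 0.0], [0.1, 0.4, -180.0]]
```

>>> send_rows:
  plan:
    - {"linear":[0,0,0.011],"delta_rot":[0.3,-0.1,0],"fingers":0.045}
    - {"linear":[0,0,0.011],"delta_rot":[0,0,0],"fingers":0.045}
    - {"linear":[0,0,0.01],"delta_rot":[0,0,0],"fingers":0.045}

```text
clock: 6.42
position: [0.4159, 0.2409, 0.0676]
ee_rot: [-0.0, 0.707, 0.707, -0.001]
contact_force: [0.1, -0.1, 0.3]
width: 0.0449
```

```bash
python3 - <<'E'
from h import *
go([.4163,.2408,.070],90)
E
```

```text
pos [0.4159 0.2409 0.0676] q6 -1.19 t 6.42 F [ 0.1 -0.1  0.3] w 0.0449
world d [ 0.0004 -0.0001  0.0024] tool d [-0.0001, 0.0004, -0.0024] rot [[-0.1, 0.1, 0.0], [-0.1, -0.2, -180.0]]
```

>>> send_rows:
  force: 35
  plan:
    - {"linear":[0,0,-0.002],"delta_rot":[0,0,0],"fingers":0.025}
    - {"linear":[0,0,0],"delta_rot":[0,0,0],"fingers":0.005}
    - {"linear":[0,0,0],"delta_rot":[0,0,0],"fingers":0.005}
    - {"linear":[0,0,0],"delta_rot":[0,0,0],"fingers":0.005}
    - {"linear":[0,0,0],"delta_rot":[0,0,0],"fingers":0.005}

```text
clock: 6.83
position: [0.4149, 0.2404, 0.0677]
ee_rot: [-0.002, 0.707, 0.707, -0.004]
contact_force: [-0.0, 0.2, -1.0]
width: 0.0148
```

```bash
python3 - <<'E'
from h import *
go([.4163,.2408,.14],90)
E
```

```text
pos [0.4149 0.2404 0.0677] q6 -1.19 t 6.83 F [-0.   0.2 -1. ] w 0.0148
world d [0.0014 0.0004 0.0723] tool d [0.0001, 0.0008, -0.0723] rot [[-0.5, 0.2, 0.0], [-0.4, -0.7, -180.0]]
```

>>> send_rows:
  plan:
    - {"linear":[0,0,-0.01],"delta_rot":[0,0,0],"fingers":0.005}
    - {"linear":[0,0,-0.02],"delta_rot":[0,0,0],"fingers":0.005}
    - {"linear":[0,0,-0.03],"delta_rot":[0,0,0],"fingers":0.005}
    - {"linear":[0,0,-0.025],"delta_rot":[0,0,0],"fingers":0.005}
    - {"linear":[-0.02,0.01,0],"delta_rot":[0,0,0],"fingers":0.005}
    - {"linear":[-0.035,0.018,0],"delta_rot":[0,0,0],"fingers":0.005}
    - {"linear":[-0.035,0.018,0],"delta_rot":[0,0,0],"fingers":0.005}
    - {"linear":[-0.035,0.018,0],"delta_rot":[0,0,0],"fingers":0.005}
    - {"linear":[-0.035,0.018,0],"delta_rot":[0,0,0],"fingers":0.005}
    - {"linear":[-0.035,0.01,0],"delta_rot":[0,0,0],"fingers":0.005}

```text
clock: 7.67
position: [0.512, 0.0461, 0.1627]
ee_rot: [0.001, 0.702, 0.712, 0.002]
contact_force: [0.8, 0.6, -1.3]
width: 0.0148
```

```bash
python3 - <<'E'
from h import *
go([.5285,-.0335,.15],90)
im=save("wrist","w3.png")
E
```

```text
pos [0.512  0.0461 0.1627] q6 -1.63 t 7.67 F [ 0.8  0.6 -1.3] w 0.0148
world d [ 0.0165 -0.0796 -0.0127] tool d [-0.0798, 0.0154, 0.0126] rot [[0.2, -0.1, 0.8], [0.1, 0.3, -179.2]]
```

View pics/w3.png

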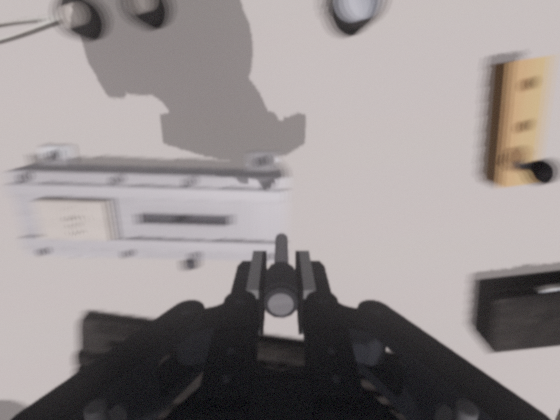

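>>> send_rows:
  plan:
    - {"linear":[-0.03,0.006,0.005],"delta_rot":[0.2,-0.1,0.8],"fingers":0.005}
    - {"linear":[-0.03,0.006,0.005],"delta_rot":[0,0,0],"fingers":0.005}
    - {"linear":[-0.016,0.003,0.005],"delta_rot":[0,0,0],"fingers":0.005}
    - {"linear":[-0.003,0,0.005],"delta_rot":[0,0,0],"fingers":0.005}
    - {"linear":[0,0,0],"delta_rot":[0,0,0],"fingers":0.005}

```text
clock: 8.13
position: [0.5319, -0.0467, 0.145]
ee_rot: [0.006, 0.711, 0.703, 0.0]
contact_force: [-0.4, -0.0, -1.1]
width: 0.0147
```

```bash
python3 - <<'E'
from h import *
go([.5285,-.0335,.15],90)
print("tip exp",w2px("wrist",manip.get_state()["position"]+rot().apply([0,0,.0637])))
im=save("wrist","w4.png")
cv2.imwrite("pics/w4c.png",cv2.resize(im[130:340,120:440,::-1],None,fx=2.5,fy=2.5,interpolation=2))
E
```

```text
pos [ 0.5319 -0.0467  0.145 ] q6 -1.77 t 8.13 F [-0.4 -0.  -1.1] w 0.0147
world d [-0.0034  0.0132  0.005 ] tool d [0.0132, -0.0035, -0.0051] rot [[0.5, 0.5, -0.7], [0.7, -0.7, 179.3]]
tip exp [279.24711745 234.61022486]
```

View pics/w4c.png

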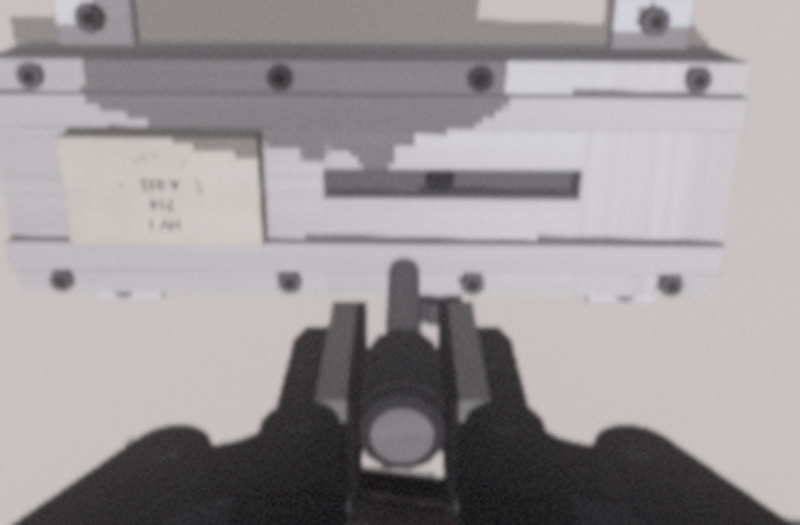

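```bash
python3 - <<'E'
from h import *
C=lambda u,v:(120+u/2.5,130+v/2.5)
g=lambda n,u,v,z:print(n,px2w("wrist",C(u,v),z).round(4))
g("gL",325,184,.032);g("gR",580,184,.032);g("hole",441,183,.026);g("hL",427,185,.026);g("hR",455,185,.026)
g("rail L low",70,242,.036);g("rail R low",722,242,.036)
g("top edge L",90,94,.036);g("top edgeR",740,97,.036)
g("block",162,188,.042)
s=manip.get_state();tz=s["position"][2]-.0637
g("tip",403,268,tz); print(s["position"]+rot().apply([0,0,.0637]))
E
```

```text
gL [ 0.529  -0.0704  0.032 ]
gR [0.5297 0.0101 0.032 ]
hole [ 0.5311 -0.0335  0.026 ]
hL [ 0.5318 -0.038   0.026 ]
hR [ 0.5318 -0.0289  0.026 ]
rail L low [ 0.5466 -0.1526  0.036 ]
rail R low [0.5483 0.0556 0.036 ]
top edge L [ 0.4984 -0.1391  0.036 ]
top edgeR [0.5012 0.055  0.036 ]
block [ 0.5263 -0.1189  0.042 ]
tip [ 0.5345 -0.0456  0.0817]
[ 0.53267457 -0.04678742  0.081743  ]
```

>>> send_rows:
  plan:
    - {"linear":[0.005,-0.002,0.01],"delta_rot":[0.5,0.5,-0.7],"fingers":0.005}
    - {"linear":[0.005,-0.002,0.01],"delta_rot":[0,0,0],"fingers":0.005}
    - {"linear":[0.002,0,0.01],"delta_rot":[0,0,0],"fingers":0.005}
    - {"linear":[0,0,0.002],"delta_rot":[0,0,0],"fingers":0.005}

```text
clock: 8.52
position: [0.5273, -0.0284, 0.1126]
ee_rot: [-0.001, 0.705, 0.71, 0.002]
contact_force: [0.0, -0.3, -0.8]
width: 0.0147
```

```bash
python3 - <<'E'
from h import *
go([.5275,-.0347,.11],90)
E
```

```text
pos [ 0.5273 -0.0284  0.1126] q6 -1.77 t 8.52 F [ 0.  -0.3 -0.8] w 0.0147
world d [ 0.0002 -0.0063 -0.0026] tool d [-0.0063, 0.0001, 0.0026] rot [[0.1, -0.2, 0.4], [0.4, 0.1, -179.6]]
```

>>> send_rows:
  plan:
    - {"linear":[-0.005,0,0.003],"delta_rot":[0.1,-0.2,0.4],"fingers":0.005}
    - {"linear":[0,0,0.001],"delta_rot":[0,0,0],"fingers":0.005}

```text
clock: 8.68
position: [0.5264, -0.0314, 0.1073]
ee_rot: [-0.001, 0.706, 0.708, -0.001]
contact_force: [0.0, -0.1, -0.3]
width: 0.0148
```

```bash
python3 - <<'E'
from h import *
go([.5275,-.0347,.11],90)
s=manip.get_state()
print("tip exp",w2px("wrist",s["position"]+rot().apply([0,0,.0637])))
im=save("wrist","w5.png")
cv2.imwrite("pics/w5c.png",cv2.resize(im[160:290,200:360,::-1],None,fx=4.5,fy=4.5,interpolation=2))
go([.5275,-.0347,.11],90)
E
```

```text
pos [ 0.5264 -0.0314  0.1073] q6 -1.77 t 8.68 F [ 0.  -0.1 -0.3] w 0.0148
world d [ 0.0011 -0.0033  0.0027] tool d [-0.0033, 0.0011, -0.0027] rot [[-0.2, -0.1, 0.2], [0.1, -0.3, -179.8]]
tip exp [279.23069978 234.57074726]
pos [ 0.5264 -0.0312  0.1074] q6 -1.77 t 8.73 F [ 0.4 -0.5 -0.9] w 0.0153
world d [ 0.0011 -0.0035  0.0026] tool d [-0.0035, 0.0011, -0.0026] rot [[-0.2, -0.1, 0.2], [0.1, -0.3, -179.8]]
```

View pics/w5c.png

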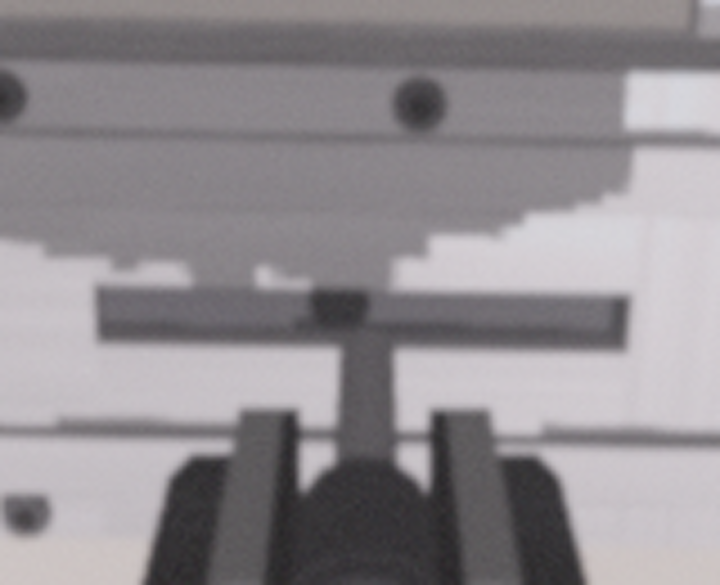

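```bash
python3 - <<'E'
from h import *
C=lambda u,v:(200+u/4.5,160+v/4.5)
g=lambda n,u,v,z:print(n,px2w("wrist",C(u,v),z).round(4))
g("groove L",97,313,.032);g("R",627,321,.032);g("far edge",339,289,.032);g("near edge",220,343,.032)
g("hole",339,310,.026)
s=manip.get_state();tz=s["position"][2]-.0637
g("tip",367,340,tz);print(s["position"]+rot().apply([0,0,.0637]))
E
```

```text
groove L [ 0.5278 -0.0703  0.032 ]
R [0.529  0.0099 0.032 ]
far edge [ 0.5239 -0.0337  0.032 ]
near edge [ 0.5328 -0.0518  0.032 ]
hole [ 0.5299 -0.0338  0.026 ]
tip [ 0.5268 -0.0295  0.0437]
[ 0.52616637 -0.03105797  0.04370781]
```

>>> send_rows:
  plan:
    - {"linear":[-0.004,0.001,0.002],"delta_rot":[-0.2,-0.1,0.2],"fingers":0.005}
    - {"linear":[-0.001,0.001,0.002],"delta_rot":[0,0,0],"fingers":0.005}
    - {"linear":[0,0,0.001],"delta_rot":[0,0,0],"fingers":0.005}

```text
clock: 8.98
position: [0.5295, -0.0366, 0.1028]
ee_rot: [0.001, 0.707, 0.707, 0.001]
contact_force: [-0.3, 0.0, -0.7]
width: 0.0148
```

```bash
python3 - <<'E'
from h import *
go([.5279,-.0354,.1],90)
E
```

```text
pos [ 0.5295 -0.0366  0.1028] q6 -1.77 t 8.98 F [-0.3  0.  -0.7] w 0.0148
world d [-0.0016  0.0012 -0.0028] tool d [0.0012, -0.0016, 0.0028] rot [[0.2, 0.0, -0.0], [0.1, -0.3, 180.0]]
```

>>> send_rows:
  plan:
    - {"linear":[0.001,-0.0015,0.002],"delta_rot":[0.1,0,0],"fingers":0.005}
    - {"linear":[0,0,0.002],"delta_rot":[0,0,0],"fingers":0.005}

```text
clock: 9.15
position: [0.5285, -0.0362, 0.099]
ee_rot: [0.001, 0.707, 0.707, 0.0]
contact_force: [0.7, -0.6, -1.1]
width: 0.0148
```

```bash
python3 - <<'E'
from h import *
go([.5279,-.0354,.1],90)
s=manip.get_state()
im=save("wrist","w6.png")
cv2.imwrite("pics/w6c.png",cv2.resize(im[190:270,230:330,::-1],None,fx=7,fy=7,interpolation=2))
E
```

```text
pos [ 0.5285 -0.0362  0.099 ] q6 -1.77 t 9.15 F [ 0.7 -0.6 -1.1] w 0.0148
world d [-0.0006  0.0008  0.001 ] tool d [0.0008, -0.0006, -0.001] rot [[0.1, 0.1, -0.1], [0.1, -0.2, 179.9]]
```

View pics/w6c.png

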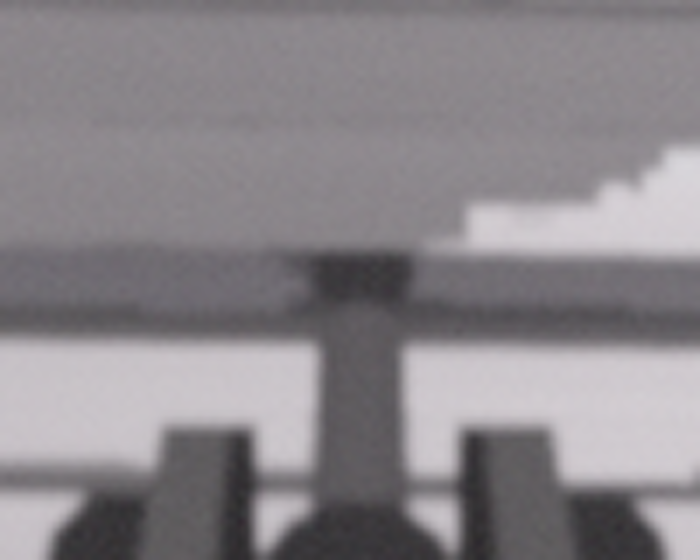

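```bash
python3 - <<'E'
from h import *
C=lambda u,v:(230+u/7,190+v/7)
g=lambda n,u,v,z:print(n,px2w("wrist",C(u,v),z).round(4))
g("far",362,252,.032);g("near",362,338,.032);g("hole",362,275,.026)
s=manip.get_state();tz=s["position"][2]-.0637
g("tip rim",361,303,tz);print(s["position"]+rot().apply([0,0,.0637]))
print(w2px("wrist",s["position"]+rot().apply([0,0,.0637])))
E
```

```text
far [ 0.5239 -0.0347  0.032 ]
near [ 0.5326 -0.0347  0.032 ]
hole [ 0.5288 -0.0347  0.026 ]
tip rim [ 0.5277 -0.0348  0.0349]
[ 0.52853474 -0.03631885  0.03492963]
[279.22377536 234.51943228]
```

>>> send_rows:
  plan:
    - {"linear":[0,-0.002,0],"delta_rot":[0,0,0],"fingers":0.005}
    - {"linear":[0,0,0.001],"delta_rot":[0,0,0],"fingers":0.005}

```text
clock: 9.37
position: [0.5263, -0.0363, 0.0976]
ee_rot: [0.001, 0.707, 0.707, 0.0]
contact_force: [-0.1, -0.6, 0.5]
width: 0.0148
```

```bash
python3 - <<'E'
from h import *
go([.5263,-.0362,.09],90)
E
```

```text
pos [ 0.5263 -0.0363  0.0976] q6 -1.77 t 9.37 F [-0.1 -0.6  0.5] w 0.0148
world d [ 0.      0.0001 -0.0076] tool d [0.0001, -0.0, 0.0076] rot [[0.1, 0.1, -0.1], [0.1, -0.2, 179.9]]
```

Well placed; descend gently.

>>> send_rows:
  plan:
    - {"linear":[0,0,0.0015],"delta_rot":[0,0,0],"fingers":0.005}
    - {"linear":[0,0,0.0015],"delta_rot":[0,0,0],"fingers":0.005}

```text
clock: 9.53
position: [0.5263, -0.0364, 0.0946]
ee_rot: [0.001, 0.708, 0.707, 0.001]
contact_force: [-0.4, 0.3, -0.5]
width: 0.0153
```

>>> send_rows:
  plan:
    - {"linear":[0,0,0.0015],"delta_rot":[0,0,0],"fingers":0.005}
    - {"linear":[0,0,0.0015],"delta_rot":[0,0,0],"fingers":0.005}

```text
clock: 9.7
position: [0.5263, -0.0363, 0.0914]
ee_rot: [0.001, 0.708, 0.707, 0.001]
contact_force: [-0.6, 1.0, -0.8]
width: 0.0148
```

```bash
python3 - <<'E'
from h import *
go([.5263,-.0362,.09],90)
E
```

```text
pos [ 0.5263 -0.0363  0.0914] q6 -1.77 t 9.7 F [-0.6  1.  -0.8] w 0.0148
world d [-0.      0.0001 -0.0014] tool d [0.0001, -0.0, 0.0014] rot [[0.2, 0.1, -0.1], [0.1, -0.2, 179.9]]
```

Below the top face level (tip ≈ 27.7 mm): inside the groove. Continue.

>>> send_rows:
  plan:
    - {"linear":[0,0,0.0015],"delta_rot":[0,0,0],"fingers":0.005}
    - {"linear":[0,0,0.0015],"delta_rot":[0,0,0],"fingers":0.005}

```text
clock: 9.87
position: [0.5264, -0.0363, 0.088]
ee_rot: [0.001, 0.707, 0.707, 0.001]
contact_force: [0.9, 0.3, -0.4]
width: 0.0153
```

>>> send_rows:
  plan:
    - {"linear":[0,0,0.0015],"delta_rot":[0,0,0],"fingers":0.005}

```text
clock: 9.95
position: [0.5264, -0.0363, 0.0863]
ee_rot: [0.001, 0.707, 0.707, 0.001]
contact_force: [0.1, -0.3, -0.3]
width: 0.0146
```

```bash
python3 - <<'E'
from h import *
go([.5263,-.0362,.09],90)
E
```

```text
pos [ 0.5264 -0.0363  0.0863] q6 -1.77 t 9.95 F [ 0.1 -0.3 -0.3] w 0.0146
world d [-0.0001  0.0001  0.0037] tool d [0.0001, -0.0001, -0.0037] rot [[0.2, 0.1, -0.1], [0.1, -0.2, 179.9]]
```

>>> send_rows:
  plan:
    - {"linear":[0,0,0.0015],"delta_rot":[0.1,0,0],"fingers":0.005}
    - {"linear":[0,0,0.0015],"delta_rot":[0,0,0],"fingers":0.005}
    - {"linear":[0,0,0.0015],"delta_rot":[0,0,0],"fingers":0.005}

```text
clock: 10.2
position: [0.5265, -0.0363, 0.0813]
ee_rot: [0.001, 0.707, 0.707, -0.0]
contact_force: [0.0, 0.2, -0.5]
width: 0.0149
```

>>> send_rows:
  plan:
    - {"linear":[0,0,0.0015],"delta_rot":[0,0,0],"fingers":0.005}
    - {"linear":[0,0,0.0015],"delta_rot":[0,0,0],"fingers":0.005}

```text
clock: 10.37
position: [0.5266, -0.0363, 0.0779]
ee_rot: [0.001, 0.707, 0.707, -0.0]
contact_force: [0.4, -0.1, -0.4]
width: 0.0147
```

```bash
python3 - <<'E'
from h import *
go([.5263,-.0362,.0727],90)
E
```

```text
pos [ 0.5266 -0.0363  0.0779] q6 -1.77 t 10.37 F [ 0.4 -0.1 -0.4] w 0.0147
world d [-0.0003  0.0001 -0.0052] tool d [0.0001, -0.0003, 0.0052] rot [[0.0, 0.1, -0.1], [0.1, -0.1, 179.9]]
```

>>> send_rows:
  plan:
    - {"linear":[0,0,0.0015],"delta_rot":[0,0,0],"fingers":0.005}
    - {"linear":[0,0,0.001],"delta_rot":[0,0,0],"fingers":0.005}

```text
clock: 10.53
position: [0.5265, -0.0363, 0.075]
ee_rot: [0.001, 0.708, 0.707, -0.0]
contact_force: [0.9, 0.4, 0.1]
width: 0.0145
```

>>> send_rows:
  plan:
    - {"linear":[0,0,0.001],"delta_rot":[0,0,0],"fingers":0.005}

```text
clock: 10.62
position: [0.5265, -0.0363, 0.0739]
ee_rot: [0.001, 0.707, 0.707, -0.0]
contact_force: [0.0, 0.4, -0.1]
width: 0.0147
```

>>> send_rows:
  plan:
    - {"linear":[0,0,0.0007],"delta_rot":[0,0,0],"fingers":0.005}

```text
clock: 10.7
position: [0.5265, -0.0362, 0.073]
ee_rot: [0.001, 0.707, 0.707, -0.0]
contact_force: [0.1, -0.7, -0.5]
width: 0.0149
```

>>> send_rows:
  plan:
    - {"linear":[0,0,0.0007],"delta_rot":[0,0,0],"fingers":0.005}

```text
clock: 10.78
position: [0.5265, -0.0362, 0.0722]
ee_rot: [0.001, 0.707, 0.707, -0.0]
contact_force: [0.2, -0.2, -0.3]
width: 0.0147
```

>>> send_rows:
  plan:
    - {"linear":[0,0,0.0006],"delta_rot":[0,0,0],"fingers":0.005}

```text
clock: 10.87
position: [0.5267, -0.0363, 0.0718]
ee_rot: [0.001, 0.708, 0.707, 0.0]
contact_force: [-0.3, 0.9, 6.2]
width: 0.0149
```

>>> send_rows:
  plan:
    - {"linear":[0,0,0.0006],"delta_rot":[0,0,0],"fingers":0.005}

```text
clock: 10.95
position: [0.527, -0.0363, 0.0718]
ee_rot: [0.001, 0.708, 0.707, 0.0]
contact_force: [-1.6, 1.3, 6.8]
width: 0.0148
```

>>> send_rows:
  plan:
    - {"linear":[0,0,0.0005],"delta_rot":[0,0,0],"fingers":0.005}

```text
clock: 11.03
position: [0.5269, -0.0362, 0.0718]
ee_rot: [0.001, 0.707, 0.707, 0.0]
contact_force: [-1.6, 0.3, 3.9]
width: 0.0151
```

>>> send_rows:
  plan:
    - {"linear":[0,0,0],"delta_rot":[0,0,0],"fingers":0.04}
    - {"linear":[0,0,0],"delta_rot":[0,0,0],"fingers":0.04}
    - {"linear":[0,0,-0.001],"delta_rot":[0,0,0],"fingers":0.04}

```text
clock: 11.28
position: [0.5271, -0.0364, 0.073]
ee_rot: [0.001, 0.708, 0.707, 0.0]
contact_force: [0.6, 0.1, -0.4]
width: 0.0404
```

>>> send_rows:
  plan:
    - {"linear":[0,0,-0.005],"delta_rot":[0,0,0],"fingers":0.04}
    - {"linear":[0,0,-0.02],"delta_rot":[0,0,0],"fingers":0.04}
    - {"linear":[0,0,-0.025],"delta_rot":[0,0,0],"fingers":0.04}
    - {"linear":[-0.01,0,-0.005],"delta_rot":[0,0,0],"fingers":0.0}
    - {"linear":[-0.035,0,0],"delta_rot":[0,0,0],"fingers":0.0}
    - {"linear":[-0.035,0,0],"delta_rot":[0,0,0],"fingers":0.0}
    - {"linear":[-0.035,0,0],"delta_rot":[0,0,0],"fingers":0.0}
    - {"linear":[-0.02,0,0],"delta_rot":[0,0,0],"fingers":0.0}
    - {"linear":[0,0,0],"delta_rot":[0,0,0],"fingers":0.0}

```text
clock: 12.03
position: [0.5272, -0.1778, 0.1308]
ee_rot: [0.003, 0.705, 0.709, -0.0]
contact_force: [0.5, 0.6, 0.4]
width: 0.0004
```

```bash
python3 - <<'E'
from h import *
go([.5265,-.175,.09],90)
a=manip.get_image("side"); e=[(round(d["p"],2),d["extent"]) for d in manip.find_in("pin_head","side")[:1]]
save("wrist","w7.png")
print(e,w2px("side",[.5283,-.0347,.077]),w2px("side",[.5283,-.0347,.053]))
w=cv2.imread("pics/w7.png")
cv2.imwrite("pics/c7.png",np.hstack([cv2.resize(a[130:280,200:360,::-1],(448,420)),cv2.resize(w,(352,420))[:, :]]))
for n in("block_mid","pin_head"):
  print(n,[(round(d["p"],2),np.round(d["extent"])) for d in manip.find_in(n,"wrist")[:1]])
E
```

```text
pos [ 0.5272 -0.1778  0.1308] q6 -2.02 t 12.03 F [0.5 0.6 0.4] w 0.0004
world d [-0.0007  0.0028 -0.0408] tool d [0.003, -0.0008, 0.0408] rot [[0.2, 0.2, 0.3], [-0.4, 0.3, -179.7]]
[(0.54, [242.4, 181.6, 252.2, 204.1])] [245.96126619 180.68044128] [246.47957471 191.7741091 ]
block_mid [(0.68, array([310., 194., 400., 245.]))]
pin_head [(0.97, array([458., 211., 520., 262.]))]
```

View pics/c7.png

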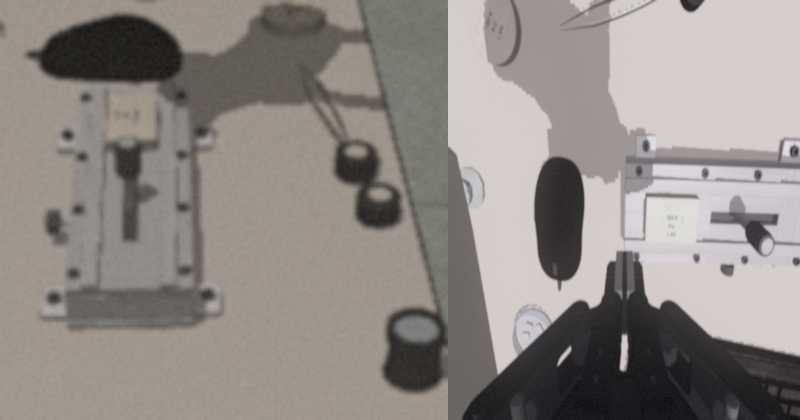

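```bash
python3 - <<'E'
from h import *
for u in (310,400):print(px2w("wrist",(u,218),.042))
m=w2px
w=cv2.imread("pics/w7.png")
sx=560/352
print("mouse R edge",px2w("wrist",((583-448)*sx,215),.02),"jig end",px2w("wrist",((627-448)*sx,215),.032))
print("pin top",px2w("wrist",((766-448)*sx,245),.077))
E
```

```text
[ 0.52476188 -0.15013412  0.042     ]
[ 0.52419737 -0.08558503  0.042     ]
mouse R edge [ 0.53165529 -0.22319508  0.02      ] jig end [ 0.52650334 -0.16806688  0.032     ]
pin top [ 0.52757206 -0.03279047  0.077     ]
```

>>> send_rows:
  plan:
    - {"linear":[0,0,0.02],"delta_rot":[0.2,0.2,0.3],"fingers":0.0}
    - {"linear":[0,0,0.02],"delta_rot":[0,0,0],"fingers":0.0}
    - {"linear":[0,0,0.012],"delta_rot":[0,0,0],"fingers":0.0}
    - {"linear":[0,0,0],"delta_rot":[0,0,0],"fingers":0.0}

```text
clock: 12.62
position: [0.5273, -0.1668, 0.0784]
ee_rot: [-0.001, 0.703, 0.711, 0.001]
contact_force: [-0.4, -0.3, 0.4]
width: 0.0
```

```bash
python3 - <<'E'
from h import *
go([.5267,-.178,.062],90)
E
```

```text
pos [ 0.5273 -0.1668  0.0784] q6 -2.02 t 12.62 F [-0.4 -0.3  0.4] w 0.0
world d [-0.0006 -0.0112 -0.0164] tool d [-0.0113, -0.0008, 0.0163] rot [[0.1, -0.2, 0.6], [0.3, 0.1, -179.4]]
```

>>> send_rows:
  plan:
    - {"linear":[-0.01,0,0],"delta_rot":[0.1,-0.2,0.6],"fingers":0.0}
    - {"linear":[-0.002,0,0.004],"delta_rot":[0,0,0],"fingers":0.0}
    - {"linear":[0,0,0.004],"delta_rot":[0,0,0],"fingers":0.0}

```text
clock: 12.87
position: [0.5283, -0.1772, 0.0713]
ee_rot: [0.0, 0.706, 0.709, -0.0]
contact_force: [-0.2, -0.1, -0.2]
width: -0.0003
```

```bash
python3 - <<'E'
from h import *
go([.5267,-.178,.062],90)
E
```

```text
pos [ 0.5283 -0.1772  0.0713] q6 -2.02 t 12.87 F [-0.2 -0.1 -0.2] w -0.0003
world d [-0.0016 -0.0008 -0.0093] tool d [-0.0007, -0.0016, 0.0093] rot [[0.0, 0.1, 0.2], [-0.1, 0.0, -179.8]]
```

>>> send_rows:
  plan:
    - {"linear":[0,-0.0015,0.003],"delta_rot":[0,0,0.2],"fingers":0.0}
    - {"linear":[0,0,0.003],"delta_rot":[0,0,0],"fingers":0.0}
    - {"linear":[0,0,0.002],"delta_rot":[0,0,0],"fingers":0.0}

```text
clock: 13.12
position: [0.5276, -0.1777, 0.0638]
ee_rot: [0.002, 0.707, 0.707, 0.0]
contact_force: [-0.3, 1.1, 0.3]
width: -0.0002
```

```bash
python3 - <<'E'
from h import *
go([.5267,-.165,.062],90)
E
```

```text
pos [ 0.5276 -0.1777  0.0638] q6 -2.02 t 13.12 F [-0.3  1.1  0.3] w -0.0002
world d [-0.0009  0.0127 -0.0018] tool d [0.0127, -0.0009, 0.0017] rot [[0.2, 0.1, -0.0], [0.2, -0.2, 180.0]]
```

>>> send_rows:
  plan:
    - {"linear":[0.003,0,0.001],"delta_rot":[0.1,0,0],"fingers":0.0}
    - {"linear":[0.004,0,0.0005],"delta_rot":[0,0,0],"fingers":0.0}
    - {"linear":[0.004,0,0],"delta_rot":[0,0,0],"fingers":0.0}
    - {"linear":[0.004,0,0],"delta_rot":[0,0,0],"fingers":0.0}
    - {"linear":[0.004,0,0],"delta_rot":[0,0,0],"fingers":0.0}

```text
clock: 13.53
position: [0.5276, -0.1577, 0.0621]
ee_rot: [0.001, 0.708, 0.707, -0.0]
contact_force: [-0.1, -0.5, -0.9]
width: 0.0001
```

```bash
python3 - <<'E'
from h import *
go([.5275,-.1135,.062],90)
manip.get_image("wrist")
for n in("block_mid","pin_head"):
  for d in manip.find_in(n,"wrist")[:1]:
    e=d["extent"];print(n,round(d["p"],2),np.round(e),[px2w("wrist",(u,(e[1]+e[3])/2),.042).round(4) for u in(e[0],e[2])])
E
```

```text
pos [ 0.5276 -0.1577  0.0621] q6 -1.98 t 13.53 F [-0.1 -0.5 -0.9] w 0.0001
world d [-0.0001  0.0442 -0.0001] tool d [0.0442, -0.0001, 0.0] rot [[0.1, 0.1, -0.1], [0.2, -0.1, 179.9]]
block_mid 0.76 [293. 227. 417. 300.] [array([ 0.5234, -0.1501,  0.042 ]), array([ 0.5235, -0.0878,  0.042 ])]
pin_head 0.81 [490. 253. 560. 329.] [array([ 0.5401, -0.0474,  0.042 ]), array([ 0.5401, -0.0112,  0.042 ])]
```

>>> send_rows:
  plan:
    - {"linear":[0.003,0,0],"delta_rot":[0,0,0],"fingers":0.0}
    - {"linear":[0.003,0,0],"delta_rot":[0,0,0],"fingers":0.0}
    - {"linear":[0.003,0,0],"delta_rot":[0,0,0],"fingers":0.0}
    - {"linear":[0.003,0,0],"delta_rot":[0,0,0],"fingers":0.0}
    - {"linear":[0.003,0,0],"delta_rot":[0,0,0],"fingers":0.0}
    - {"linear":[0.003,0,0],"delta_rot":[0,0,0],"fingers":0.0}
    - {"linear":[0.003,0,0],"delta_rot":[0,0,0],"fingers":0.0}

```text
clock: 14.27
position: [0.5281, -0.1361, 0.0624]
ee_rot: [0.002, 0.708, 0.707, -0.001]
contact_force: [0.3, -0.6, -0.0]
width: 0.0003
```

```bash
python3 - <<'E'
from h import *
go([.5275,-.1135,.062],90)
im=save("wrist","w8.png")
for n in("block_mid","pin_head"):
  for d in manip.find_in(n,"wrist")[:1]:
    e=d["extent"];print(n,round(d["p"],2),np.round(e),[px2w("wrist",(u,(e[1]+e[3])/2),.042).round(4) for u in(e[0],e[2])])
E
```

```text
pos [ 0.5281 -0.1361  0.0624] q6 -1.95 t 14.27 F [ 0.3 -0.6 -0. ] w 0.0003
world d [-0.0006  0.0226 -0.0004] tool d [0.0226, -0.0007, 0.0003] rot [[0.1, 0.2, -0.1], [0.4, -0.2, 179.9]]
block_mid 0.62 [291. 231. 413. 297.] [array([ 0.5246, -0.1296,  0.042 ]), array([ 0.5245, -0.0681,  0.042 ])]
pin_head 0.62 [452. 253. 550. 336.] [array([ 0.5425, -0.0452,  0.042 ]), array([0.5425, 0.0059, 0.042 ])]
```

>>> send_rows:
  plan:
    - {"linear":[0.003,0,0],"delta_rot":[0.1,0.1,0],"fingers":0.0}
    - {"linear":[0.003,0,0],"delta_rot":[0,0,0],"fingers":0.0}
    - {"linear":[0.003,0,0],"delta_rot":[0,0,0],"fingers":0.0}
    - {"linear":[0.003,0,0],"delta_rot":[0,0,0],"fingers":0.0}
    - {"linear":[0.003,0,0],"delta_rot":[0,0,0],"fingers":0.0}
    - {"linear":[0.003,0,0],"delta_rot":[0,0,0],"fingers":0.0}
    - {"linear":[0.0015,0,0],"delta_rot":[0,0,0],"fingers":0.0}

```text
clock: 15.0
position: [0.5283, -0.1154, 0.0624]
ee_rot: [0.001, 0.708, 0.707, -0.001]
contact_force: [-0.2, -0.3, 0.0]
width: -0.0005
```

>>> send_rows:
  plan:
    - {"linear":[0.001,0,0],"delta_rot":[0,0,0],"fingers":0.0}
    - {"linear":[0.001,0,0],"delta_rot":[0,0,0],"fingers":0.0}

```text
clock: 15.17
position: [0.5283, -0.1128, 0.0624]
ee_rot: [0.001, 0.707, 0.707, -0.001]
contact_force: [0.3, -0.6, -0.3]
width: -0.0002
```

>>> send_rows:
  plan:
    - {"linear":[0.001,0,0],"delta_rot":[0,0,0],"fingers":0.0}
    - {"linear":[0.001,0,0],"delta_rot":[0,0,0],"fingers":0.0}

```text
clock: 15.33
position: [0.5284, -0.1106, 0.0624]
ee_rot: [0.001, 0.707, 0.707, -0.001]
contact_force: [0.1, -0.9, -0.4]
width: -0.0002
```

>>> send_rows:
  plan:
    - {"linear":[0.001,0,0],"delta_rot":[0,0,0],"fingers":0.0}

```text
clock: 15.42
position: [0.5284, -0.1096, 0.0624]
ee_rot: [0.001, 0.707, 0.707, -0.001]
contact_force: [-0.3, -1.1, 0.4]
width: -0.0001
```

>>> send_rows:
  plan:
    - {"linear":[0.0007,0,0],"delta_rot":[0,0,0],"fingers":0.0}

```text
clock: 15.5
position: [0.5284, -0.1088, 0.0624]
ee_rot: [0.001, 0.707, 0.707, -0.001]
contact_force: [0.9, 0.3, -0.2]
width: -0.0001
```

>>> send_rows:
  plan:
    - {"linear":[0.0007,0,0],"delta_rot":[0,0,0],"fingers":0.0}

```text
clock: 15.58
position: [0.5284, -0.1081, 0.0624]
ee_rot: [0.001, 0.707, 0.707, -0.001]
contact_force: [-0.6, -0.2, -0.4]
width: -0.0001
```

>>> send_rows:
  plan:
    - {"linear":[0.0006,0,0],"delta_rot":[0,0,0],"fingers":0.0}

```text
clock: 15.67
position: [0.5284, -0.1075, 0.0624]
ee_rot: [0.001, 0.707, 0.707, -0.001]
contact_force: [-0.3, -1.0, 0.3]
width: -0.0
```

>>> send_rows:
  plan:
    - {"linear":[0.0006,0,0],"delta_rot":[0,0,0],"fingers":0.0}

```text
clock: 15.75
position: [0.5284, -0.1069, 0.0624]
ee_rot: [0.001, 0.707, 0.707, -0.001]
contact_force: [0.8, -0.2, -1.2]
width: 0.0003
```

>>> send_rows:
  plan:
    - {"linear":[0.0006,0,0],"delta_rot":[0,0,0],"fingers":0.0}

```text
clock: 15.83
position: [0.5284, -0.1062, 0.0624]
ee_rot: [0.001, 0.707, 0.707, -0.001]
contact_force: [0.7, -0.6, 0.2]
width: -0.0
```

>>> send_rows:
  plan:
    - {"linear":[0.0006,0,0],"delta_rot":[0,0,0],"fingers":0.0}

```text
clock: 15.92
position: [0.5284, -0.1056, 0.0624]
ee_rot: [0.001, 0.707, 0.707, -0.001]
contact_force: [-0.2, 0.1, -0.7]
width: 0.0001
```

>>> send_rows:
  plan:
    - {"linear":[0.0006,0,0],"delta_rot":[0,0,0],"fingers":0.0}

```text
clock: 16.0
position: [0.5284, -0.105, 0.0624]
ee_rot: [0.001, 0.708, 0.707, -0.001]
contact_force: [-0.3, -0.7, -0.4]
width: 0.0001
```

>>> send_rows:
  plan:
    - {"linear":[0.0006,0,0],"delta_rot":[0,0,0],"fingers":0.0}

```text
clock: 16.08
position: [0.5285, -0.1045, 0.0624]
ee_rot: [0.002, 0.707, 0.707, -0.001]
contact_force: [-0.5, -1.0, -0.3]
width: -0.0
```

>>> send_rows:
  plan:
    - {"linear":[0.0006,0,0],"delta_rot":[0,0,0],"fingers":0.0}

```text
clock: 16.17
position: [0.5285, -0.104, 0.0624]
ee_rot: [0.002, 0.707, 0.707, -0.001]
contact_force: [0.4, -1.6, -0.0]
width: 0.0001
```

```bash
python3 - <<'E'
from h import *
go([.5275,-.1035,.062],90)
im=save("wrist","w9.png")
for n in("block_mid","pin_head"):
  for d in manip.find_in(n,"wrist")[:1]:
    e=d["extent"];print(n,round(d["p"],2),np.round(e),[px2w("wrist",(u,(e[1]+e[3])/2),.042).round(4) for u in(e[0],e[2])])
cv2.imwrite("pics/w9c.png",cv2.resize(im[200:350,270:510,::-1],None,fx=3,fy=3,interpolation=2))
E
```

```text
pos [ 0.5285 -0.104   0.0624] q6 -1.89 t 16.17 F [ 0.4 -1.6 -0. ] w 0.0001
world d [-0.001   0.0005 -0.0004] tool d [0.0005, -0.001, 0.0004] rot [[0.1, 0.2, -0.0], [0.3, -0.1, 180.0]]
block_mid 0.91 [291. 227. 416. 299.] [array([ 0.5244, -0.0981,  0.042 ]), array([ 0.5244, -0.0348,  0.042 ])]
pin_head 0.58 [413. 254. 483. 334.] [array([ 0.5428, -0.0339,  0.042 ]), array([0.5428, 0.0027, 0.042 ])]
```

View pics/w9c.png

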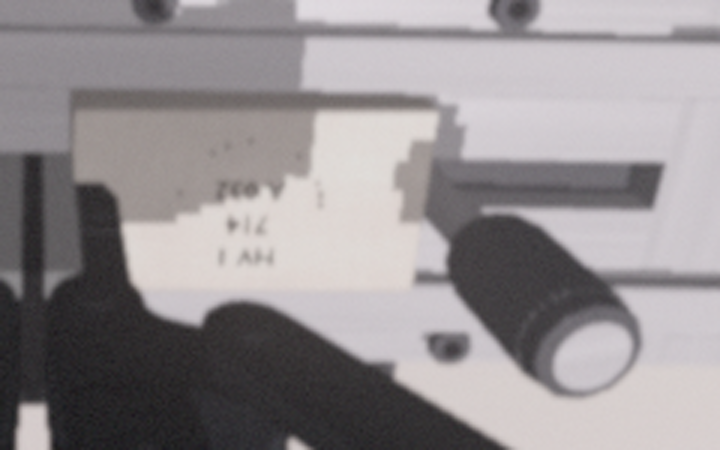

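>>> send_rows:
  plan:
    - {"linear":[0.0006,0,0],"delta_rot":[0,0,0],"fingers":0.0}

```text
clock: 16.4
position: [0.5286, -0.1038, 0.0624]
ee_rot: [0.002, 0.707, 0.707, -0.001]
contact_force: [-0.6, -2.7, 0.2]
width: -0.0002
```

>>> send_rows:
  plan:
    - {"linear":[0.0006,0,0],"delta_rot":[0,0,0],"fingers":0.0}

```text
clock: 16.48
position: [0.5287, -0.1036, 0.0625]
ee_rot: [0.002, 0.707, 0.707, -0.001]
contact_force: [0.7, -2.8, 0.2]
width: 0.0002
```

>>> send_rows:
  plan:
    - {"linear":[0.0006,0,0],"delta_rot":[0,0,0],"fingers":0.0}

```text
clock: 16.57
position: [0.5288, -0.1035, 0.0625]
ee_rot: [0.003, 0.707, 0.707, -0.002]
contact_force: [-0.3, -4.3, -0.2]
width: -0.0001
```

>>> send_rows:
  plan:
    - {"linear":[0.0004,0,0],"delta_rot":[0,0,0],"fingers":0.0}
    - {"linear":[0.0004,0,0],"delta_rot":[0,0,0],"fingers":0.0}
    - {"linear":[0.0004,0,0],"delta_rot":[0,0,0],"fingers":0.0}
    - {"linear":[-0.001,0,0],"delta_rot":[0,0,0],"fingers":0.0}
    - {"linear":[-0.003,0,0],"delta_rot":[0,0,0],"fingers":0.0}
    - {"linear":[-0.006,0,0],"delta_rot":[0,0,0],"fingers":0.0}
    - {"linear":[-0.004,0,-0.004],"delta_rot":[0,0,0],"fingers":0.0}
    - {"linear":[-0.002,0,-0.02],"delta_rot":[0,0,0],"fingers":0.0}
    - {"linear":[0,0,-0.03],"delta_rot":[0,0,0],"fingers":0.0}
    - {"linear":[0,0,-0.03],"delta_rot":[0,0,0],"fingers":0.0}
    - {"linear":[0,-0.01,-0.01],"delta_rot":[0,0,0],"fingers":0.0}
    - {"linear":[0,0,0],"delta_rot":[0,0,0],"fingers":0.0}

```text
clock: 17.57
position: [0.5161, -0.117, 0.1589]
ee_rot: [-0.003, 0.708, 0.706, -0.001]
contact_force: [-1.8, 0.0, -1.1]
width: -0.0
```

```bash
python3 - <<'E'
from h import *
go([.5275,-.1035,.062],90)
im=save("wrist","w10.png")
for n in("block_mid","pin_head"):
  for d in manip.find_in(n,"wrist")[:1]:
    e=d["extent"];print(n,round(d["p"],2),np.round(e),[px2w("wrist",(u,(e[1]+e[3])/2),.042).round(4) for u in(e[0],e[2])])
a=manip.get_image("side")
cv2.imwrite("pics/c10.png",np.hstack([cv2.resize(im[120:300,260:460,::-1],(467,420),interpolation=2),cv2.resize(a[140:230,210:280,::-1],(327,420),interpolation=2)]))
E
```

```text
pos [ 0.5161 -0.117   0.1589] q6 -1.92 t 17.57 F [-1.8  0.  -1.1] w -0.0
world d [ 0.0114  0.0135 -0.0969] tool d [0.0132, 0.0119, 0.0968] rot [[-0.3, -0.2, -0.2], [-0.3, 0.5, 179.8]]
block_mid 0.79 [302. 196. 379. 243.] [array([ 0.5266, -0.0981,  0.042 ]), array([ 0.527 , -0.0361,  0.042 ])]
pin_head 0.69 [377. 210. 415. 252.] [array([ 0.5362, -0.0362,  0.042 ]), array([ 0.5364, -0.0053,  0.042 ])]
```

```bash
python3 - <<'E'
from h import *
for n in("pin_head","block_mid"): print([(round(d["p"],2),np.round(d["extent"])) for d in manip.find_in(n,"side")[:1]])
for z in(.065,.082): print(z,w2px("side",[.5283,-.0347,z+.012]),w2px("side",[.5283,-.0347,z-.012]))
print(manip.sign_off())
E
```

```text
[(0.57, array([241., 184., 251., 208.]))]
[(0.6, array([236., 176., 259., 200.]))]
0.065 [245.96126619 180.68044128] [246.47957471 191.7741091 ]
0.082 [245.58445169 172.61525466] [246.11406695 183.95092763]
the job is handed in; nothing more can be done
None
```

The stop pin is in the hole, the reference block is against it, and the job was handed in at about 17.6 s on the robot's clock. No verdict was reported, and two of my final checks were limited, as noted below.

- **Finding the hole:** The wrist camera showed the hole about 3.5 mm from the middle of the groove. I lined the tip up over it by camera and lowered it straight in, so no feeling along the groove was needed.
- **Pin home:** The pin met the bottom at 6–7 N. The tool was then 0.9 mm lower than I had worked out for fully home, and about 18 mm below where the pin would rest on the groove floor. The final side view also fits a seated head: its top edge was at row 184, where I expected about 181 if home and 173 if not.
- **Block against the pin:** I pushed the rear end of the block with the closed fingers until it stopped, at about 4 N. I then backed off and lifted clear. After that the camera still put the block's rear end at the same place as at contact, y = -0.098.
- **Forces:** The highest I read was about 7 N. Readings come only at the end of each call, so a short peak in between would not show.
- **Left alone:** I did not go near the ball-headed pin (after taking the stop pin), the loupe or the specimens, but I did not measure them again at the end.

My last close-up could not be viewed because the 12-picture limit was reached. The final check therefore rests on the networks' outlines and the force readings. The arm was about 10 cm above the jig at hand-in, and the wrist read up to 1.8 N there, slightly above its usual noise.

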